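Present the long sample tube to the inspection camera

TASK

Take the long sample tube out of the rack and hold it up, cap upwards, for the inspection camera: the middle of its label at the camera's viewing spot (150 mm straight out from the lens), and the tube square to the line of sight, in line with the camera's own up direction, so that it stands upright in the picture. Finish while still holding it there in the air, steady, with only the fingers touching it. Leave the other tubes in the rack, the camera's tilt and everything else on the counter as they are.

Things in the scene. Friction and masses are not known exactly. Their poses are not given: they have to be found in the camera images.
- tube_long: The long sample tube, the tallest in the rack: clear plastic, 16 mm diameter, white paper label round its lower half, grey cylindrical cap 18 mm diameter and 18 mm tall on top; 110 mm tall overall, about 25 g, empty, does not break. Origin at the centre of its underside, z along the tube towards the cap.
- label (a point): Middle of the long tube's label, on the tube's axis 42 mm above its underside; axes as the tube's.
- rack: Blue tube rack fixed to the counter, 60 x 220 x 60 mm, one row of five round sockets along its y axis at y = -84, -42, 0, 42, 84 mm; the middle one is empty, the four tubes stand in the others in any order. Origin at the centre of its underside, z up. Tubes stand on the socket floors 8 mm above the counter, in 18 mm holes in a lower block (top at 20 mm) and in an upper plate (54 to 60 mm); above that they are free.
- stand: Camera stand fixed to the counter: round aluminium column 22 mm diameter, 330 mm tall, on a dark foot, with a black clamp and a short side arm that carries the camera. Origin on the counter roughly under the viewing spot; its x axis points from there towards the camera, z up. Column at x = 185, y = 75 mm; the foot spans x 120 to 235 mm, y -40 to 110 mm, 14 mm high.
- camera_head (a joint): Downward tilt of the white inspection camera (a box 85 mm long, 50 x 50 mm, with a black round lens 42 mm in diameter at its front end) on its stand, rad: 0 looks level towards the stand's -x, positive looks down. Stiff friction holds it. It pivots 300 mm above the counter at x = 170, y = 0 mm of the stand's frame, 40 mm behind the lens glass. The camera's top is about 360 mm high at most.
- view (a point): The viewing spot in the air, on the camera's line of sight 150 mm in front of the lens glass (190 mm from the tilt pivot). Axes turn with the camera head: x points from the spot back to the camera (the line of sight is -x), y is level, z is the camera's own up direction, square to the line of sight and leaning back away from the camera by the tilt angle.
- tube_short0: A short sample tube like the long one, but 82 mm tall overall, standing in the rack. Origin at the centre of its underside, z towards the cap.
- tube_short1: A short sample tube like the long one, but 82 mm tall overall, standing in the rack. Origin at the centre of its underside, z towards the cap.
- tube_short2: A short sample tube like the long one, but 82 mm tall overall, standing in the rack. Origin at the centre of its underside, z towards the cap.
- tape: Roll of white tape lying flat, 70 mm diameter, 20 mm high, on the counter near the stand; origin centre of underside.
- jar: Small white jar, 40 mm diameter, 50 mm tall, behind the rack (its +x side); origin centre of underside.
- clamp: Steel tubing clamp like scissors, about 135 x 50 x 8 mm, lying in front of the rack (its -x side); origin at its middle, on the counter, x towards the jaws.
- sanitiser: Clear bottle, 60 mm diameter, 160 mm tall, at the left; origin centre of underside.
- dish: Steel instrument dish, 110 x 190 x 30 mm, at the right; origin centre of underside.

How it is judged:
By the outcome, as a careful person would: the job done as asked, in the order asked, and still so for the second after the job is handed in, while the arm keeps its last pose, push and grip.
It also fails if it takes over 38 s, if anything falls off the work surface, if the arm or the gripper's body presses on something with over 40 N, if the wrist force passes 120 N, or if a joint passes its speed limit or range.

ROBOT

A 6-joint arm with a two-finger parallel gripper is mounted at the origin on the work surface. World frame = base frame: x ahead of the robot, y to its left, z up, the work surface at z = 0. Lengths are in m, angles in rad, forces in N, time in s.
With the tool pointing down it reaches from about 0.4 to 0.825 m from the base axis. Payload 7 kg.
Tool frame: the origin (TCP) lies midway between the tips of the shut fingers; the grasp point (between the pads) lies 19 mm behind it; z points along the fingers, x is the direction in which the jaws open and shut, and the axes are right-handed (so a half turn about z gives the same grasp; the last joint's range is limited). The gripper opens to 88 mm and grips with 3 to 60 N. Pads are 19 mm wide; open, the fingers measure 130 mm over their backs; the gripper's body (78 mm by 193 mm) begins 47 mm behind the grasp point.
Start: joints at [1.473, 0.359, 0.012, 0, -1.224, -0.288], TCP at [0.254, 0.625, 0.227] pointing down, gripper open.
Joint ranges: [-3.07, 3.07], [-1.43, 2.12], [-1.02, 1.25], [-3.03, 1.67], [-3.05, -0], [-3.03, 3.03]. Speed limits (rad/s): [2.39, 2.39, 3.01, 3.14, 3.14, 3.14].

INTERFACE

Orientations are given as [roll, pitch, yaw] about the fixed x, y, z axes, in that order (R = Rz(yaw) Ry(pitch) Rx(roll)).
In Python, from station import arm, grab_frame, camera_params gives the robot as it stands.
- The arm moves only by the shell command python3 -m handwheel 'ROWS' [FORCE]. ROWS is JSON, a list that holds one entry, the list of rows, each a list of 5 numbers: the finger opening in m, from 0 to 0.0876, then the shift along the tool's x, y, z in m, then the turn about the tool's z in degrees. A call has 1 to 20 rows; each row is the pose to reach, as a shift and turn from the pose measured when the call began, along the tool's axes at that moment; what a row does not reach only later rows make up. A row lasts 1/12 s, in which the tool goes at most 41.7 mm and 7.16 degrees, less where a joint would pass 70% of its speed; a pose out of reach is approached as far as the arm can. A call with a gripper value outside its range is refused whole. The fingers move at their own pace and stop on an object; FORCE is the grip in N (left out, the last holds). Time passes only in rows, so rows that repeat a pose let the fingers close. It gives the time, the measured TCP pose, the force and the opening at its end, in the units of the state.
- arm.get_state(): the state, without advancing time (a new reading comes with each control period).
- grab_frame(name): name is "scene" or "top"; returns the picture (420x560x3 uint8, blue, green, red); there is no depth.
- camera_params(name): a dict with "intrinsics" (3x3 intrinsics, pixels), "R" (3x3) and "t" (3): a world point X has camera coordinates R X + t. Camera axes: x right, y down, z forward; pixel columns grow to the right and rows downward; lengths in m; the calibration is good to about 2 mm. A picture is of the moment at which its call begins. camera_params takes no time and is no camera call.
- arm.job_done(): hands the job in, once; it reports no verdict.
The state is a dict: "t": time; "q": joint angles; "qd": joint speeds; "joint_efforts": joint torques, N m; "eef_pos": TCP position; "ee_rot": TCP orientation; "force": force on the tool from outside, world axes, zero at the start; "moment": the same for the moment, N m; "width": finger opening in m.
Only numpy, scipy, OpenCV 4.12 (cv2) and the standard library are available. Lean on these libraries where they do the work, as an engineer would, in place of code of your own. Each camera call takes 0.05 s, during which the arm holds its last target.

## Working session

There is one attempt and no reset: what is moved stays moved. The work goes in short steps, Python scripts to look and compute and a shell command to move; the robot and the scene stay as the last step left them, time stands still between calls to the robot, and variables do not carry over. Pictures are saved under pics/ and viewed, and the job is handed in when it is done.

```bash
ls; mkdir -p pics; python3 - <<'E'
from station import arm, grab_frame, camera_params
import cv2
for n in("scene","top"):
    cv2.imwrite(f"pics/{n}0.png",grab_frame(n)); p=camera_params(n); print(n,p)
print(arm.get_state())
E
```

```text
pics
scene {'intrinsics': array([[544.67671321,   0.        , 282.59366023],
       [  0.        , 544.67671321, 211.10254818],
       [  0.        ,   0.        ,   1.        ]]), 'R': array([[ 0.64246702,  0.76603472, -0.02066253],
       [ 0.39542873, -0.35449815, -0.84732944],
       [-0.65640859,  0.53621066, -0.53066551]]), 't': array([-0.38152652, -0.07738703,  2.23419732])}
top {'intrinsics': array([[382.57640782,   0.        , 278.76025838],
       [  0.        , 382.57640782, 215.3444814 ],
       [  0.        ,   0.        ,   1.        ]]), 'R': array([[ 0.01532815, -0.99966356, -0.02092388],
       [-0.98021412, -0.01089314, -0.19764013],
       [ 0.19734571,  0.02353934, -0.98005131]]), 't': array([0.02387995, 0.62408946, 1.19554869])}
{'t': 0.1, 'q': array([ 1.47308459e+00,  3.59305431e-01,  1.11348390e-02, -3.37566459e-04,
       -1.22410712e+00, -2.88080041e-01]), 'qd': array([-0.00109094, -0.0032925 ,  0.00286889,  0.00227602,  0.00067007,
       -0.00105702]), 'joint_efforts': array([-7.59246705e-04, -5.84166920e+01,  2.93751025e+01,  7.01555058e+00,
        1.01212136e-02, -5.85136172e-05]), 'eef_pos': array([0.25385906, 0.6249537 , 0.2257107 ]), 'ee_rot': array([-3.14147601e+00, -1.51050752e-03, -1.95670313e+00]), 'force': array([-0.3713015 ,  0.46537643, -0.81570313]), 'moment': array([0.0254707 , 0.02007083, 0.04621317]), 'width': 0.08799901119664064}
```

View pics/scene0.png

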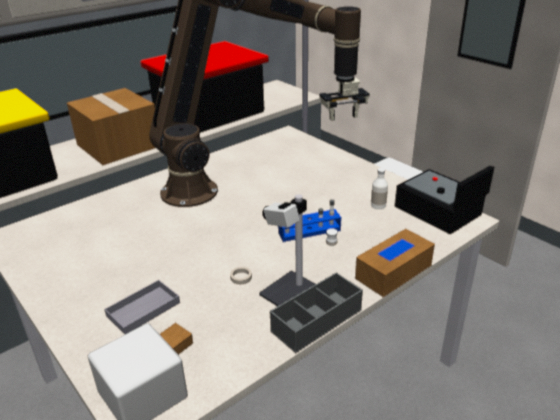

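View pics/top0.png

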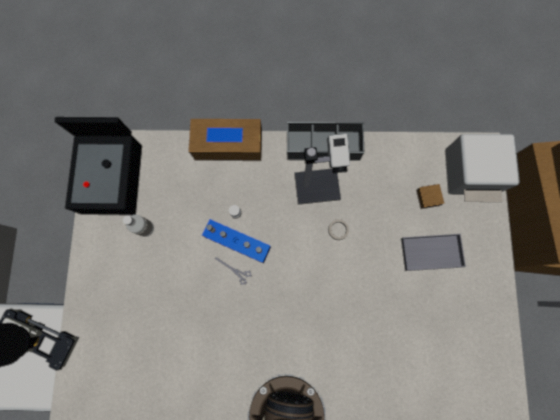

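```bash
python3 - <<'E'
import cv2,numpy as np
s=cv2.imread("pics/scene0.png");t=cv2.imread("pics/top0.png")
cv2.imwrite("pics/s1.png",cv2.resize(s[185:315,235:355],None,fx=5,fy=5,interpolation=cv2.INTER_CUBIC)[:600])
a=cv2.resize(t[120:270,190:370],None,fx=4,fy=4,interpolation=cv2.INTER_CUBIC);cv2.imwrite("pics/t1.png",a)
E
```

```text
(no output)
```

View pics/s1.png

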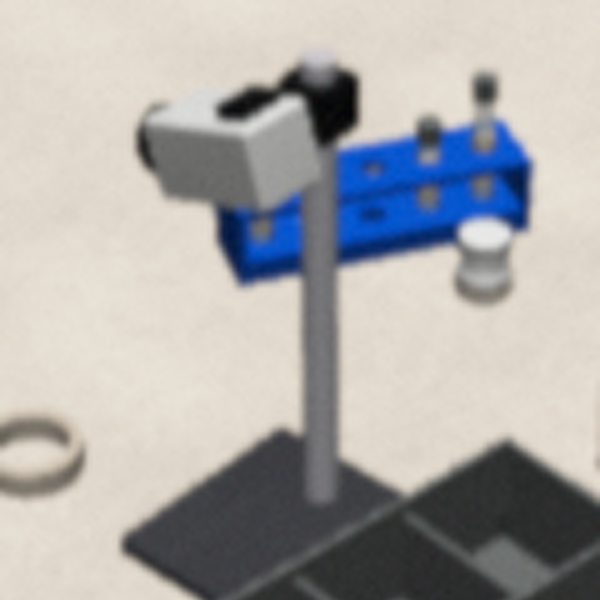

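View pics/t1.png

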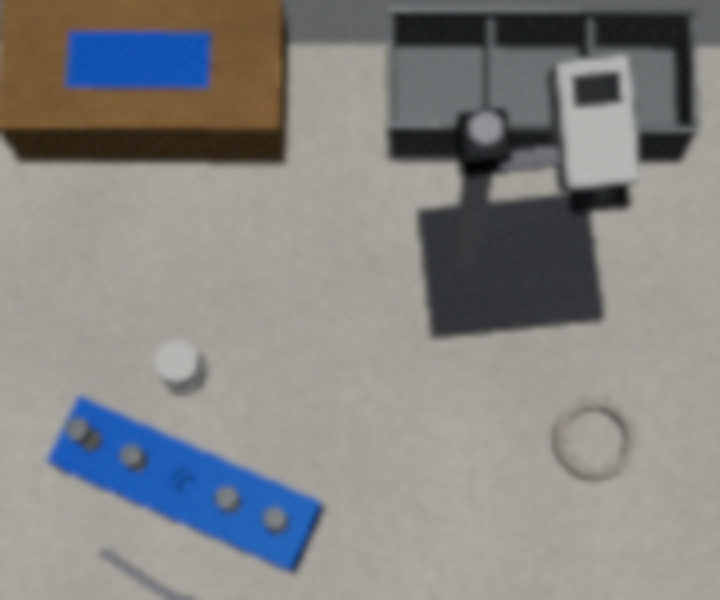

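The scene picture shows the tallest cap at the right end of the rack, around (332,202). In the top picture that is the leftmost tube, around (210,228). The camera head is a white box at about (284,215) in scene and (339,151) in top. Next I'll measure these.

```bash
cat > h.py <<'E'
import cv2,numpy as np
from station import camera_params
P={n:camera_params(n) for n in("scene","top")}
def ray(n,uv):
    p=P[n];d=p["R"].T@np.linalg.solve(p["intrinsics"],np.array([uv[0],uv[1],1.]));return -p["R"].T@p["t"],d/np.linalg.norm(d)
def onz(n,uv,z):
    o,d=ray(n,uv);return o+d*(z-o[2])/d[2]
def onplane(n,uv,c,nn):
    o,d=ray(n,uv);return o+d*(np.dot(c-o,nn)/np.dot(d,nn))
def proj(n,X):
    p=P[n];c=p["intrinsics"]@(p["R"]@np.asarray(X,float)+p["t"]);return c[:2]/c[2]
def tri(a,b):
    o1,d1=ray("scene",a);o2,d2=ray("top",b)
    s=np.linalg.lstsq(np.c_[d1,-d2],o2-o1,rcond=None)[0]
    A=o1+d1*s[0];B=o2+d2*s[1];return (A+B)/2,np.linalg.norm(A-B)
def dn(n,box,m):  # biggest blob
    c=max(cv2.findContours(m,cv2.RETR_EXTERNAL,cv2.CHAIN_APPROX_NONE)[0],key=cv2.contourArea);return c
E
python3 - <<'E'
from h import *
t=cv2.imread("pics/top0.png");hsv=cv2.cvtColor(t,cv2.COLOR_BGR2HSV)
m=cv2.inRange(hsv,(100,130,60),(130,255,255));m[:200]=0
m=cv2.morphologyEx(m,cv2.MORPH_CLOSE,np.ones((7,7)))
c=dn(0,0,m);r=cv2.minAreaRect(c);b=cv2.boxPoints(r);print("rack",r)
for q in b:print(q,onz("top",q,.06))
C=onz("top",r[0],.06);print("centre",C)
g=cv2.cvtColor(t,cv2.COLOR_BGR2GRAY)
m=(g<75).astype(np.uint8);m[:166]=0;m[210:]=0;m[:,:285]=0;m[:,350:]=0
m=cv2.morphologyEx(m,cv2.MORPH_OPEN,np.ones((5,5)))
c=dn(0,0,m);ap=cv2.approxPolyDP(c,4,True)[:,0];print("foot",ap.tolist())
for q in ap:print(q,onz("top",q,.014))
# zoom top head and scene head
s=cv2.imread("pics/scene0.png")
def z(im,x0,y0,w,h,f,fn):
    a=cv2.resize(im[y0:y0+h,x0:x0+w],None,fx=f,fy=f,interpolation=cv2.INTER_CUBIC)
    for i in range(0,w,5):
        cv2.line(a,(i*f,0),(i*f,6 if i%10 else 14),(0,0,255),1); 
        if i%10==0:cv2.putText(a,str(x0+i),(i*f,26),0,.4,(0,0,255),1)
    for i in range(0,h,5):
        cv2.line(a,(0,i*f),(6 if i%10 else 14,i*f),(0,0,255),1)
        if i%10==0:cv2.putText(a,str(y0+i),(15,i*f+4),0,.4,(0,0,255),1)
    cv2.imwrite(fn,a)
z(t,295,125,60,50,12,"pics/t2.png");z(s,255,190,60,45,13,"pics/s2.png")
E
```

```text
rack ((236.02064514160156, 240.45362854003906), (66.40364074707031, 18.073162078857422), 23.96249008178711)
[202.01033 235.22682] [0.55502025 0.28258113 0.06      ]
[209.35054 218.71135] [0.61034307 0.26127272 0.06      ]
[270.03094 245.68044] [0.52350742 0.05899506 0.06      ]
[262.69073 262.19592] [0.46983936 0.0815762  0.06      ]
centre [0.53919131 0.17027347 0.06      ]
foot [[296, 173], [299, 202], [339, 198], [336, 173], [345, 167], [312, 171], [306, 166]]
[296 173] [ 0.78501292 -0.02459915  0.014     ]
[299 202] [ 0.68106731 -0.0355749   0.014     ]
[339 198] [ 0.69661633 -0.17288729  0.014     ]
[336 173] [ 0.78621734 -0.16387466  0.014     ]
[345 167] [ 0.80836624 -0.19553501  0.014     ]
[312 171] [ 0.79278518 -0.08039876  0.014     ]
[306 166] [ 0.81090595 -0.05944492  0.014     ]
```

```bash
sleep 1
```

```text
(no output)
```

View pics/t2.png

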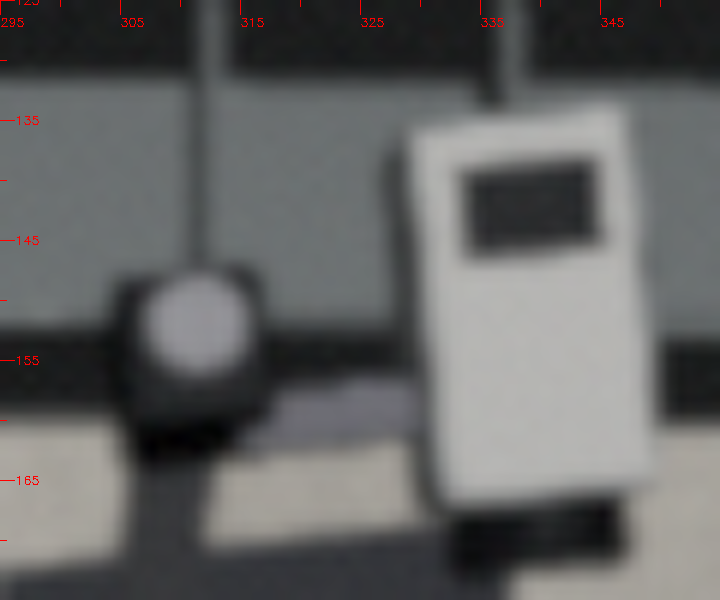

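View pics/s2.png

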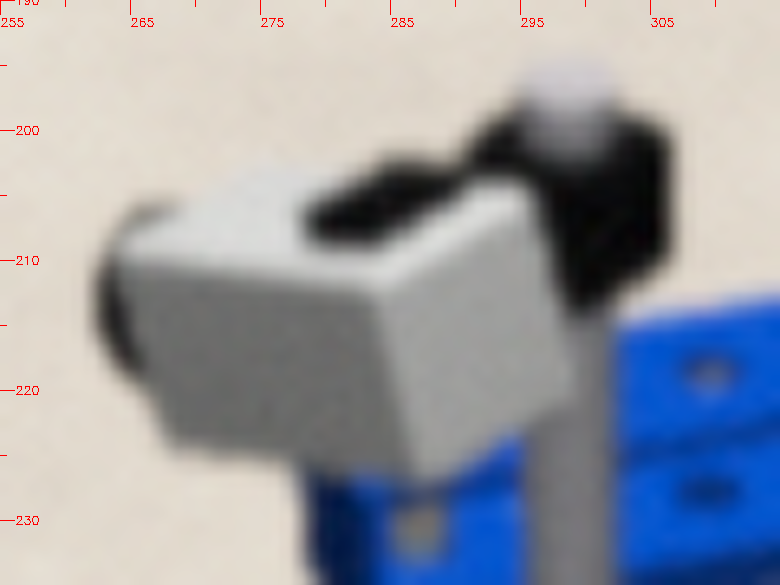

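The zooms show the head's corners. In top the box's upper face has corners at about (329,136), (347,134), (350,166) and (331,167), and the column top is at (311,152). In scene the rear −y top corner is at about (284,212) and the front −y top corner at (264,209).

```bash
python3 - <<'E'
from h import *
T=lambda x,y:((x+.5)/12-.5+295,(y+.5)/12-.5+125)
S=lambda x,y:((x+.5)/13-.5+255,(y+.5)/13-.5+190)
rr=tri(S(380,290),T(625,105)); fr=tri(S(118,250),T(655,487)); rl=tri(S(530,185),T(412,130))
print("rear-y",rr);print("front-y",fr);print("rear+y",rl)
d=rr[0]-fr[0];print("len",np.linalg.norm(d),"tilt",np.degrees(np.arctan2(d[2],np.hypot(*d[:2]))),"yaw",np.degrees(np.arctan2(d[1],d[0])))
w=rl[0]-rr[0];print("w",w,np.linalg.norm(w),"yaw",np.degrees(np.arctan2(-w[0],w[1])))
col=onz("top",T(197,325),.33);print("col top",col, "scene top proj",proj("scene",col))
# foot front edge & left edge from mask, fit lines
t=cv2.imread("pics/top0.png");g=cv2.cvtColor(t,cv2.COLOR_BGR2GRAY).astype(float)
def edge(col,r0,r1): # first bright from dark going down
    v=g[r0:r1,col];k=np.where((v[:-1]<100)&(v[1:]>=100))[0][-1];return r0+k+(100-v[k])/(v[k+1]-v[k])
fe=np.array([onz("top",(c,edge(c,185,212)),.014) for c in range(303,335)])
p=np.polyfit(fe[:,1],fe[:,0],1);print("front edge x=",p,"yaw",np.degrees(np.arctan(-p[0])))
def le(row):
    v=g[row,285:315];k=np.where((v[:-1]>=100)&(v[1:]<100))[0][0];return 285+k+(v[k]-100)/(v[k]-v[k+1])
l=np.array([onz("top",(le(r),r),.014) for r in range(177,198)])
q=np.polyfit(l[:,0],l[:,1],1);print("left edge y=",q,np.degrees(np.arctan(q[0])))
def re(row):
    v=g[row,320:350];k=np.where((v[:-1]<100)&(v[1:]>=100))[0][-1];return 320+k+(100-v[k])/(v[k+1]-v[k])
rI=np.array([onz("top",(re(r),r),.014) for r in range(180,195)])
q2=np.polyfit(rI[:,0],rI[:,1],1);print("right edge",q2,np.degrees(np.arctan(q2[0])))
E
```

```text
rear-y (array([ 0.79172268, -0.15183173,  0.3394591 ]), np.float64(0.0013597256390403645))
front-y (array([ 0.71203552, -0.15981896,  0.31543937]), np.float64(0.0005411835717166679))
rear+y (array([ 0.78435747, -0.10449441,  0.34213228]), np.float64(0.0014139736807137241))
len 0.08361092681749956 tilt 16.695171801460056 yaw 5.723777709510342
w [-0.00736522  0.04733731  0.00267318] 0.047981387364030216 yaw 8.843745136686303
col top [ 0.74368257 -0.05728277  0.33      ] scene top proj [298.70752808 196.02842461]
front edge x= [-0.12269784  0.67009804] yaw 6.995104924309885
left edge y= [ 0.11320481 -0.10689145] 6.458661455011301
right edge [ 0.11483088 -0.25713364] 6.550633056431761
```

```bash
python3 - <<'E'
from h import *
T=lambda x,y:((x+.5)/12-.5+295,(y+.5)/12-.5+125)
S=lambda x,y:((x+.5)/13-.5+255,(y+.5)/13-.5+190)
yaw=np.radians(6.7);ex=np.array([np.cos(yaw),np.sin(yaw),0]);ey=np.array([-ex[1],ex[0],0])
# foot: front edge mid, left, right
yf=-.105;F=np.array([-0.1227*yf+.6701,yf,0]); X0f=F@ex-.120
L=np.array([.73,.1132*.73-.10689,0]);R=np.array([.73,.1148*.73-.25713,0])
Y0=[L@ey-.110,R@ey+.040]
col=onz("top",T(197,325),.33);print("X0 foot",X0f,"col",col@ex-.185,"Y0 L,R,col",Y0,col@ey-.075)
top={"ry":(625,105),"fy":(655,487),"r+":(412,130),"f+":(438,505)}
sc={"ry":(380,290),"fy":(118,250),"rb":(418,485),"fb":(165,450)}
for k in ("ry","fy"):
    X=tri(S(*sc[k]),T(*top[k]))[0];print(k,X@ex,X@ey,X[2])
Y=np.mean([Y0[0],Y0[1],col@ey-.075]);c=ey*(Y-.025)
W={k:onplane("scene",S(*sc[k]),c,ey) for k in sc}
for k in W:print("pl",k,W[k]@ex,W[k]@ey,W[k][2])
def ang(a,b):
    d=a-b;return np.degrees(np.arctan2(d[2],d@ex)),np.linalg.norm(d)
print("top edge",ang(W["ry"],W["fy"]),"bottom",ang(W["rb"],W["fb"]))
d=W["ry"]-W["rb"];print("rear edge",np.degrees(np.arctan2(-d@ex,d[2])),np.linalg.norm(d))
d=W["fy"]-W["fb"];print("front edge",np.degrees(np.arctan2(-d@ex,d[2])),np.linalg.norm(d))
E
```

```text
X0 foot 0.5460687389236387 col 0.5469204765371649 Y0 L,R,col [np.float64(-0.21925799901641965), np.float64(-0.21731193408442087)] -0.21865756116828033
ry 0.7686014111681564 -0.24316568364083715 0.3394590974033528
fy 0.6885265846740785 -0.2418012132296882 0.31543936664462674
pl ry 0.7679013327159192 -0.24340916475637372 0.3391522854014699
pl fy 0.6906061121449172 -0.24340916475637367 0.31707877353916225
pl rb 0.7775600642411232 -0.24340916475637372 0.29532169133910835
pl fb 0.7024088988570054 -0.24340916475637359 0.2711233677508339
top edge (np.float64(15.937968955406767), np.float64(0.0803852663680061)) bottom (np.float64(17.848315624669755), np.float64(0.07895097544092695))
rear edge 12.427367821315714 0.04488220215782078
front edge 14.404028218051597 0.04744686602233038
```

```bash
python3 - <<'E'
from h import *
s=cv2.imread("pics/scene0.png");g=cv2.GaussianBlur(cv2.cvtColor(s,cv2.COLOR_BGR2GRAY).astype(float),(0,0),.7)
yaw=np.radians(6.7);ex=np.array([np.cos(yaw),np.sin(yaw),0]);ey=np.array([-ex[1],ex[0],0])
def peak(v,sgn):
    d=np.diff(v)*sgn;k=int(np.argmax(d))
    if 0<k<len(d)-1:
        a,b,c=d[k-1:k+2];k=k+.5*(a-c)/(a-2*b+c)
    return k+.5
def fitcols(cols,r0,r1,sgn,name):
    pts=np.array([(c,r0(c)+peak(g[r0(c):r1(c),c],sgn)) for c in cols],float)
    p=np.polyfit(pts[:,0],pts[:,1],1);r=pts[:,1]-np.polyval(p,pts[:,0]);ok=abs(r)<.5;p=np.polyfit(pts[ok,0],pts[ok,1],1)
    a,b=[(x,np.polyval(p,x)) for x in(cols[0],cols[-1])];return a,b,ok.sum(),np.std(r[ok])
def fitrows(rows,c0,c1,sgn):
    pts=np.array([(r,c0(r)+peak(g[r,c0(r):c1(r)],sgn)) for r in rows],float)
    p=np.polyfit(pts[:,0],pts[:,1],1);r=pts[:,1]-np.polyval(p,pts[:,0]);ok=abs(r)<.5;p=np.polyfit(pts[ok,0],pts[ok,1],1)
    a,b=[(np.polyval(p,x),x) for x in(rows[0],rows[-1])];return a,b,ok.sum(),np.std(r[ok])
def ang(f,Y,n=None):
    a,b=f[:2];c=ey*Y
    A,B=onplane("scene",a,c,ey),onplane("scene",b,c,ey);d=B-A
    return np.degrees(np.arctan2(d[2],d@ex)),np.linalg.norm(d),f
print("top/side",ang(fitcols(range(267,283),lambda c:206,lambda c:216,-1,""),-.2434))
print("bottom", ang(fitcols(range(270,278),lambda c:221,lambda c:230,1,""),-.2434))
print("rear", ang(fitrows(range(214,225),lambda r:281,lambda r:290,1),-.2434))
print("rear right", ang(fitrows(range(207,219),lambda r:293,lambda r:301,-1),-.1934))
print("front", ang(fitrows(range(218,223),lambda r:261,lambda r:269,-1),-.2434))
E
```

```text
top/side (np.float64(16.204694174160693), np.float64(0.05975256285040213), ((267, np.float64(209.68037499676166)), (282, np.float64(211.89086679860708)), np.int64(16), np.float64(0.08288627406644192)))
bottom (np.float64(16.25549067360596), np.float64(0.02849476840623413), ((270, np.float64(224.35296304560492)), (277, np.float64(225.56970334816953)), np.int64(8), np.float64(0.1289437823601544)))
rear (np.float64(-73.06596896956972), np.float64(0.02957511842246234), ((np.float64(283.54952447881465), 214), (np.float64(286.08548077909677), 224), np.int64(11), np.float64(0.03969738148937148)))
rear right (np.float64(-74.48076697500586), np.float64(0.03317730008280023), ((np.float64(296.2595611720616), 207), (np.float64(298.7372726176882), 218), np.int64(12), np.float64(0.14977129699108954)))
front (np.float64(-30.352955946487647), np.float64(0.015249959410385126), ((np.float64(263.4566408219197), 218), (np.float64(266.8864377472932), 222), np.int64(5), np.float64(0.24291072192329272)))
```

```bash
python3 - <<'E'
from h import *
t=cv2.imread("pics/top0.png")
for z,uv in((.118,(190+78/4,120+430/4)),(.090,(190+132/4,120+456/4)),(.09,(190+227/4,120+498/4)),(.09,(190+275/4,120+519/4))):
    X=onz("top",uv,z);d=X-np.array([.5392,.1703,0]);print(X,d[0]*.3924+d[1]*.9198,d[0]*.9198-d[1]*.3924)
print(tri((235+485/5,185+78/5),(190+78/4,120+430/4)))
X=np.array([.5722,.2476,.118]);print(proj("scene",X),proj("top",X))
E
```

```text
[0.57130004 0.24721698 0.118     ] 0.08334429369679365 -0.0006566030182845878
[0.55543679 0.20866743 0.09      ] 0.041661674194543426 -0.00012077836217838124
[0.52272453 0.1315956  0.09      ] -0.04206527730610695 3.3467544204388716e-05
[0.50653905 0.09305393 0.09      ] -0.08386709185540693 0.00026981657820756427
(array([0.57232071, 0.24855741, 0.1153953 ]), np.float64(0.0019170683811477818))
[331.54053268 200.12249329] [209.3929774  227.21521786]
```

```bash
cat >> h.py <<'E'
from station import arm
from scipy.spatial.transform import Rotation as Ro
def delta(target,yawdeg):
    s=arm.get_state();R=Ro.from_euler("xyz",s["ee_rot"]).as_matrix()
    d=R.T@(np.array(target)-s["eef_pos"]);y0=np.degrees(s["ee_rot"][2])
    turn=-((yawdeg-y0+180)%360-180)
    print("t",s["t"],"pos",s["eef_pos"].round(4),"yaw",y0.round(2),"q",s["q"].round(2),"f",s["force"].round(2),"w",round(s["width"],4));print("shift mm",(d*1000).round(1),"turn",turn.round(1))
E
python3 - <<'E'
from h import *
delta((.572,.2475,.19),-203.1)
E
```

```text
t 0.1 pos [0.2539 0.625  0.2257] yaw -112.11 q [ 1.47  0.36  0.01 -0.   -1.22 -0.29] f [-0.37  0.47 -0.82] w 0.088
shift mm [ 229.9 -436.8   36.1] turn 91.0
```

```bash
python3 -m handwheel '[[[0.06,8,-16,1,3],[0.06,0.024,-0.045,0.003,9],[0.06,0.040,-0.076,0.006,16],[0.06,0.056,-0.107,0.009,22],[0.06,0.073,-0.138,0.011,29]]]' 2>/dev/null | head -c 0; echo
```

```text
(no output)
```

I mistyped that first row: it has 8, -16, 1 where I meant mm converted to metres. The per-row limit should have kept the move small, so I'll check where the arm ended up.

```bash
python3 - <<'E'
from h import *
delta((.572,.2475,.19),-203.1)
E
```

```text
t 0.5167 pos [0.3546 0.5041 0.214 ] yaw -141.35 q [ 1.27  0.27 -0.14 -0.   -1.16 -0.6 ] f [0.85 1.3  0.24] w 0.0619
shift mm [  -9.6 -336.2   24.4] turn 61.7
```

The arm is on its path and nothing was harmed. Continuing over the tube.

```bash
python3 -m handwheel '[[[0.05,-0.001,-0.020,0.002,5],[0.05,-0.002,-0.050,0.004,10],[0.05,-0.003,-0.082,0.006,15],[0.05,-0.004,-0.116,0.009,21],[0.05,-0.005,-0.150,0.012,27],[0.05,-0.006,-0.184,0.015,33],[0.05,-0.007,-0.218,0.018,39],[0.05,-0.008,-0.252,0.020,45],[0.05,-0.009,-0.284,0.022,51],[0.05,-0.0096,-0.312,0.024,57],[0.05,-0.0096,-0.330,0.024,61.7],[0.05,-0.0096,-0.336,0.024,61.7],[0.05,-0.0096,-0.336,0.024,61.7],[0.05,-0.0096,-0.336,0.024,61.7]]]'; python3 - <<'E'
from h import *
delta((.572,.2475,.069),-203.1)
E
```

```text
t: 1.68
eef_pos: [0.5717, 0.2477, 0.1901]
ee_rot: [-3.139, -0.0, 2.74]
force: [1.0, -0.2, -0.5]
width: 0.0502
t 1.6833 pos [0.5717 0.2477 0.1901] yaw 157.02 q [ 0.72  0.3  -0.16  0.   -1.11 -1.12] f [ 1.04 -0.23 -0.48] w 0.0502
shift mm [ -0.4   0.3 121.1] turn 0.1
```

```bash
python3 -m handwheel '[[[0.05,0,0,0.025,0],[0.05,0,0,0.055,0],[0.05,0,0,0.085,0],[0.05,0,0,0.105,0],[0.05,0,0,0.115,0],[0.05,0,0,0.121,0],[0.05,0,0,0.121,0],[0.03,0,0,0.121,0],[0.02,0,0,0.121,0],[0,0,0,0.121,0],[0,0,0,0.121,0],[0,0,0,0.121,0],[0,0,0,0.121,0],[0,0,0,0.121,0]]]' 6; python3 - <<'E'
from h import *
cv2.imwrite("pics/s3.png",__import__("station").grab_frame("scene")[170:270,280:400].repeat(5,0).repeat(5,1))
delta((.572,.2475,.069),-203.1)
E
```

```text
t: 2.85
eef_pos: [0.5719, 0.2475, 0.0697]
ee_rot: [-3.139, 0.0, 2.741]
force: [0.2, -0.3, 3.1]
width: 0.0175
t 2.9 pos [0.5719 0.2475 0.0697] yaw 157.02 q [ 0.72  0.41 -0.3   0.   -0.86 -1.12] f [ 0.96 -0.36  3.28] w 0.0179
shift mm [-0.1  0.1  0.7] turn 0.1
```

View pics/s3.png

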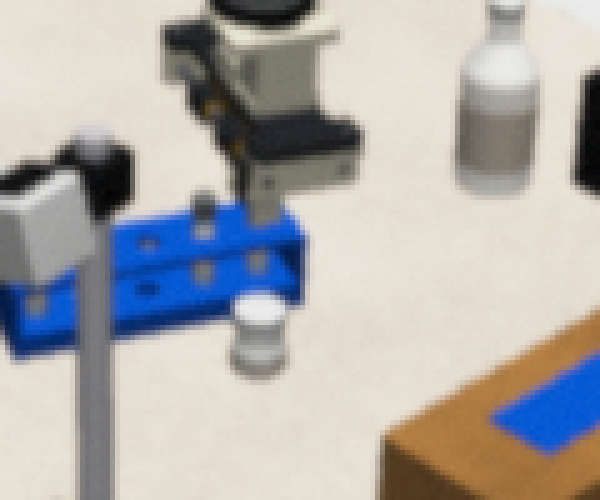

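The picture shows the fingers around the tube under the cap, at about (330,207), with the neighbours untouched. The 17.9 mm width means the pads are pinching the cap's lower rim, so I'll regrasp at mid-cap.

```bash
python3 -m handwheel '[[[0.03,0,0,0,0],[0.03,0,0,0,0],[0.03,0,0,-0.010,0],[0.03,0,0,-0.0185,0],[0.03,0,0,-0.0185,0],[0.03,0,0,-0.0185,0],[0,0,0,-0.0185,0],[0,0,0,-0.0185,0],[0,0,0,-0.0185,0],[0,0,0,-0.0185,0],[0,0,0,-0.0185,0]]]' 6; python3 - <<'E'
from h import *
delta((.572,.2475,.089),-203.1)
E
```

```text
t: 3.82
eef_pos: [0.5717, 0.2474, 0.0879]
ee_rot: [-3.139, 0.0, 2.741]
force: [-0.0, 0.2, -0.2]
width: 0.0176
t 3.8167 pos [0.5717 0.2474 0.0879] yaw 157.03 q [ 0.72  0.39 -0.28  0.   -0.9  -1.12] f [-0.05  0.22 -0.15] w 0.0176
shift mm [-0.2  0.2 -1.1] turn 0.1
```

```bash
python3 -m handwheel '[[[0,0,0,-0.008,0],[0,0,0,-0.022,0],[0,0,0,-0.042,0],[0,0,0,-0.062,0],[0,0,0,-0.073,0],[0,0,0,-0.075,0],[0,0,0,-0.075,0],[0,0,0.010,-0.075,0],[0,0,0.025,-0.075,0],[0,0,0.042,-0.075,0],[0,0,0.050,-0.073,0],[0,0,0.050,-0.060,0],[0,0,0.050,-0.042,0],[0,0,0.050,-0.030,0],[0,0,0.050,-0.027,0],[0,0,0.050,-0.027,0]]]' 6; cat > look.py <<'E'
from h import *
from station import grab_frame
import sys
k=sys.argv[1]
for n in("scene","top"):
    im=grab_frame(n);cv2.imwrite(f"pics/{n}{k}.png",im)
    s=arm.get_state();X=s["eef_pos"];u,v=proj(n,X).astype(int)
    x0,y0=max(0,u-45),max(0,v-45);c=cv2.resize(im[y0:y0+90,x0:x0+90],None,fx=6,fy=6,interpolation=cv2.INTER_CUBIC);print(n,"crop origin",x0,y0)
    cv2.imwrite(f"pics/{n}{k}z.png",c)
delta((.572,.2475,.089),-203.1)
E
python3 look.py a
```

```text
t: 5.15
eef_pos: [0.5905, 0.2929, 0.1129]
ee_rot: [-3.136, -0.001, 2.741]
force: [0.2, -0.1, -0.0]
width: 0.0177
scene crop origin 299 153
top crop origin 150 176
t 5.25 pos [0.5916 0.2936 0.115 ] yaw 157.03 q [ 0.76  0.42 -0.16  0.   -0.99 -1.16] f [-0.31  0.31  0.39] w 0.0174
shift mm [  0.1 -50.   26.2] turn 0.1
```

View pics/sceneaz.png

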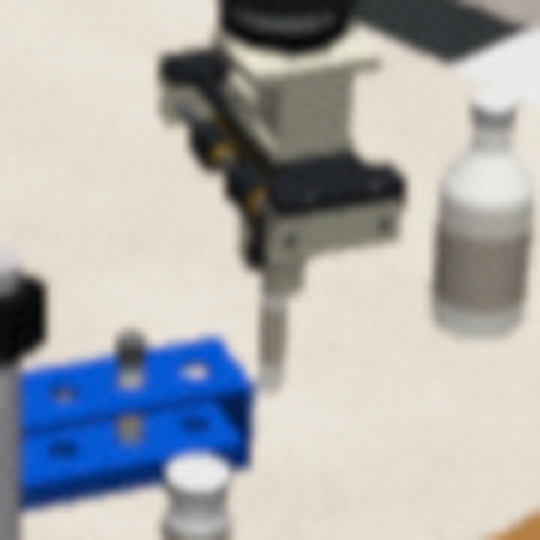

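The tube hangs vertical in the grip beside the rack end, at about (344,209) in scene, clear of the rack. Its socket is empty. Next I press its lower part on the rack's end edge to lean it by about 16° in the pads.

```bash
python3 -m handwheel '[[[0,0,-0.008,0,0],[0,0,-0.014,0,0],[0,0,-0.018,0,0],[0,0,-0.021,0,0],[0,0,-0.024,0,0],[0,0,-0.027,0,0],[0,0,-0.030,0,0],[0,0,-0.033,0,0],[0,0,-0.036,0,0],[0,0,-0.0375,0,0],[0,0,-0.0375,0,0],[0,0,-0.0375,0,0]]]' 5; python3 look.py b
```

```text
t: 6.25
eef_pos: [0.5769, 0.259, 0.1151]
ee_rot: [-3.139, 0.0, 2.741]
force: [0.3, -0.2, -0.0]
width: 0.0177
scene crop origin 289 155
top crop origin 161 180
t 6.35 pos [0.577  0.2591 0.1151] yaw 157.04 q [ 0.73  0.38 -0.23  0.   -0.97 -1.13] f [0.41 0.73 1.29] w 0.0179
shift mm [  0.1 -12.6  26.1] turn 0.1
```

View pics/scenebz.png

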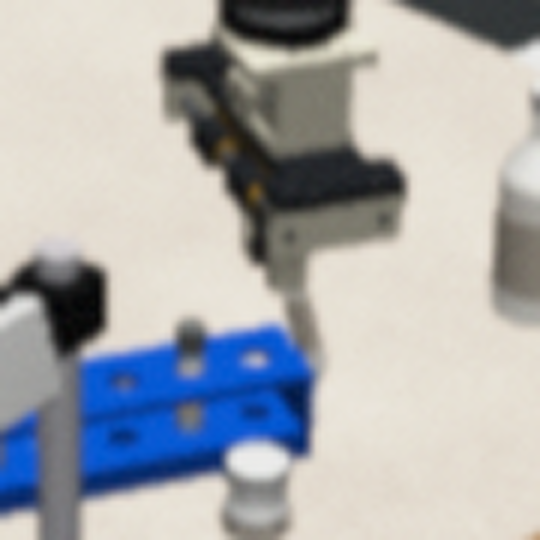

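The tube now leans in the pads, with its bottom towards the rack's +y end, at about (341,215). I'll back off, lift and carry it to the camera.

```bash
python3 -m handwheel '[[[0,0,0.006,0,0],[0,0,0.014,-0.006,0],[0,0,0.020,-0.020,0],[0,0,0.020,-0.045,0],[0,0,0.020,-0.075,0],[0,0,0.020,-0.105,0],[0,0,0.020,-0.135,0],[0,0,0.020,-0.158,0],[0,0,0.020,-0.168,0],[0,0,0.020,-0.168,0]]]' 8; python3 - <<'E'
from h import *
delta((.5401,-.1565,.2826),96.7)
E
```

```text
t: 7.18
eef_pos: [0.5861, 0.2792, 0.2866]
ee_rot: [3.14, 0.003, 2.741]
force: [0.8, 0.5, -0.2]
width: 0.0174
t 7.1833 pos [0.5861 0.2792 0.2866] yaw 157.06 q [ 0.75  0.28  0.04  0.   -1.32 -1.15] f [ 0.77  0.5  -0.17] w 0.0174
shift mm [-127.4 -419.2    3.7] turn 60.4
```

```bash
python3 -m handwheel '[[[0,-0.003,-0.010,0,1],[0,-0.009,-0.030,0,4],[0,-0.018,-0.058,0,8],[0,-0.027,-0.088,0,12],[0,-0.036,-0.118,0,16],[0,-0.045,-0.148,0,20],[0,-0.054,-0.178,0.001,24],[0,-0.063,-0.208,0.001,29],[0,-0.072,-0.238,0.002,34],[0,-0.082,-0.268,0.002,39],[0,-0.091,-0.298,0.003,44],[0,-0.100,-0.328,0.003,49],[0,-0.109,-0.358,0.003,53],[0,-0.117,-0.386,0.0037,57],[0,-0.123,-0.405,0.0037,59],[0,-0.126,-0.415,0.0037,60.4],[0,-0.1274,-0.4192,0.0037,60.4],[0,-0.1274,-0.4192,0.0037,60.4],[0,-0.1274,-0.4192,0.0037,60.4],[0,-0.1274,-0.4192,0.0037,60.4]]]' 10; python3 look.py c; python3 - <<'E'
from h import *
delta((.5401,-.1565,.2826),96.7)
E
```

```text
t: 8.85
eef_pos: [0.5403, -0.1556, 0.2824]
ee_rot: [3.138, 0.0, 1.689]
force: [0.5, -0.8, 0.3]
width: 0.0179
scene crop origin 184 150
top crop origin 301 185
t 8.95 pos [ 0.5403 -0.1556  0.2826] yaw 96.76 q [ 0.07  0.14 -0.15 -0.   -1.27 -1.52] f [-0.57  0.44  0.36] w 0.0177
shift mm [396.6  78.2 193.8] turn -60.1
t 8.95 pos [ 0.5403 -0.1556  0.2826] yaw 96.76 q [ 0.07  0.14 -0.15 -0.   -1.27 -1.52] f [-0.57  0.44  0.36] w 0.0177
shift mm [-0.9 -0.3 -0. ] turn 0.1
```

View pics/scenecz.png

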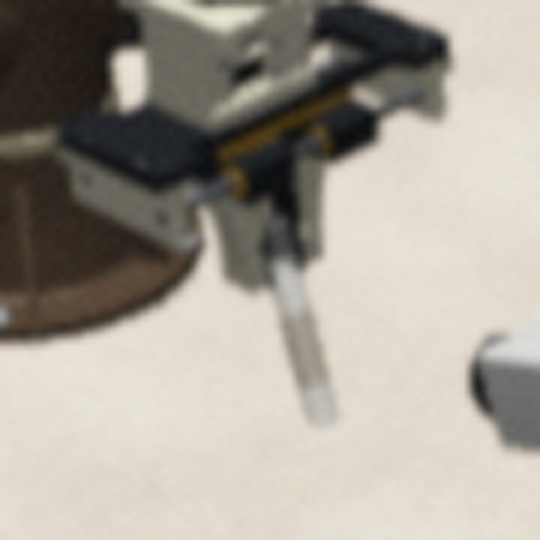

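View pics/topcz.png

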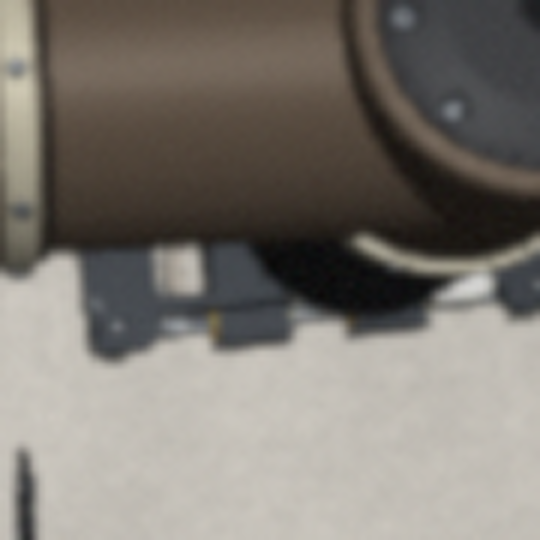

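The scene zoom shows the tube leaning with its bottom towards the camera. The bottom end is at about (237,219), the tube comes out of the fingers at about (231,192), and the label runs from about (234,203) to (236,214). The arm hides the tube in top. Now I'll measure the lean.

```bash
python3 - <<'E'
from h import *
from station import grab_frame
ims=[grab_frame("scene").astype(float) for _ in range(4)]
im=np.mean(ims,0);np.save("c.npy",im)
x0,y0,w,h,f=215,180,40,46,13
a=cv2.resize(np.clip(im[y0:y0+h,x0:x0+w],0,255).astype(np.uint8),None,fx=f,fy=f,interpolation=cv2.INTER_CUBIC)
a=cv2.convertScaleAbs(a,alpha=1.6,beta=-120)
for i in range(0,w,5):cv2.putText(a,str(x0+i),(i*f,12),0,.4,(0,0,255),1);cv2.line(a,(i*f,14),(i*f,20),(0,0,255),1)
for i in range(0,h,5):cv2.putText(a,str(y0+i),(0,i*f+4),0,.4,(0,0,255),1)
# predicted axis points
yaw=np.radians(6.7);ex=np.array([np.cos(yaw),np.sin(yaw),0])
V=np.array([.5559,-.1546,.2470]);th=np.radians(16.2);ax=-ex*np.sin(th)+np.array([0,0,np.cos(th)])
for hh in(0,.042,.092):
    u=proj("scene",V+ax*(hh-.042));print(hh,u)
    cv2.circle(a,tuple(((u-[x0,y0]+.5)*f).astype(int)),4,(0,0,255),1)
cv2.imwrite("pics/c2.png",a)
E
```

```text
0 [237.39889662 219.66133875]
0.042 [233.92408929 207.13652001]
0.092 [229.70722092 191.9369688 ]
```

View pics/c2.png

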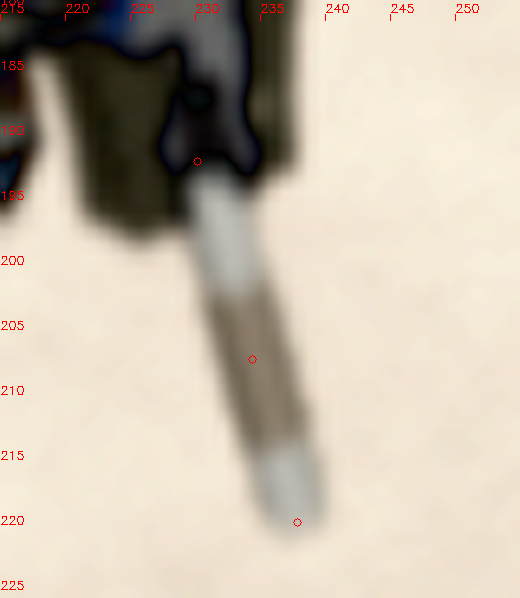

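```bash
python3 - <<'E'
from h import *
im=np.load("c.npy");bg=np.median(im[200:220,245:255].reshape(-1,3),0)
D=np.linalg.norm(cv2.GaussianBlur(im,(0,0),.6)-bg,axis=2)
pts=[];
for r in range(199,219):
    v=D[r,222:248];th=v.max()*.5;k=np.where(v>th)[0];a,b=k[0],k[-1]
    l=a-(v[a]-th)/(v[a]-v[a-1]);rr=b+(v[b]-th)/(v[b]-v[b+1]);pts.append((r,222+(l+rr)/2,rr-l))
p=np.array(pts);print(p.round(2).tolist())
yaw=np.radians(6.7);ex=np.array([np.cos(yaw),np.sin(yaw),0]);ey=np.array([-ex[1],ex[0],0])
s=arm.get_state();G=s["eef_pos"]
def tilt(sel,n):
    c=np.polyfit(p[sel,0],p[sel,1],1);r0,r1=p[sel,0][[0,-1]]
    A,B=[onplane("scene",(np.polyval(c,r),r),G,ey) for r in(r0,r1)];d=A-B
    M=onplane("scene",(np.polyval(c,207.14),207.14),G,ey)
    print(n,"tilt",np.degrees(np.arctan2(-d@ex,d[2])),"len",np.linalg.norm(d),"axis at row207",np.polyval(c,207.14),"stand x,z",M@ex-.5465,M[2], "target",-.01245,.247)
tilt(slice(None),"all");tilt(slice(5,15),"label")
# axis from label/lower part to the grasp point
B=onplane("scene",(np.interp(209,p[:,0],p[:,1]),209),G,ey);g=G+np.array([0,0,.019]);d=g-B
print("to grasp pt",np.degrees(np.arctan2(-d@ex,d[2])))
# label top and bottom along centre line
c=np.polyfit(p[:,0],p[:,1],1);g=im[:,:,0]
prof=[cv2.getRectSubPix(im[:,:,0].astype(np.float32),(1,1),(float(np.polyval(c,r)),float(r)))[0,0] for r in np.arange(195,224,.5)]
print(np.round(prof).astype(int).tolist())
E
```

```text
[[199.0, 229.68, 9.9], [200.0, 232.1, 6.46], [201.0, 232.52, 6.39], [202.0, 232.8, 6.36], [203.0, 233.01, 6.35], [204.0, 233.23, 6.18], [205.0, 233.47, 6.09], [206.0, 233.72, 6.19], [207.0, 234.04, 6.22], [208.0, 234.3, 6.07], [209.0, 234.5, 6.04], [210.0, 234.76, 6.14], [211.0, 235.1, 6.13], [212.0, 235.34, 5.92], [213.0, 235.47, 5.72], [214.0, 235.67, 5.81], [215.0, 236.15, 6.19], [216.0, 236.45, 6.18], [217.0, 236.56, 6.04], [218.0, 236.67, 5.93]]
all tilt 17.115442593720896 len 0.06321429367438959 axis at row207 233.88549386735832 stand x,z -0.013098084042694524 0.2465298650585349 target -0.01245 0.247
label tilt 14.480521446337072 len 0.030092153393438743 axis at row207 234.0424343299384 stand x,z -0.012360739230217521 0.2468305245474961 target -0.01245 0.247
to grasp pt 15.824849202000614
[170, 173, 178, 180, 183, 182, 182, 182, 182, 182, 182, 180, 177, 169, 162, 154, 145, 142, 140, 139, 138, 138, 139, 139, 139, 140, 140, 139, 139, 138, 138, 139, 140, 140, 140, 142, 145, 154, 163, 173, 181, 183, 185, 185, 185, 186, 187, 186, 186, 187, 189, 194, 199, 203, 207, 208, 209, 208]
```

```bash
python3 - <<'E'
from h import *
r=np.arange(200,219);x=np.array([232.1,232.52,232.8,233.01,233.23,233.47,233.72,234.04,234.3,234.5,234.76,235.1,235.34,235.47,235.67,236.15,236.45,236.56,236.67])
yaw=np.radians(6.7);ex=np.array([np.cos(yaw),np.sin(yaw),0]);ey=np.array([-ex[1],ex[0],0]);G=arm.get_state()["eef_pos"]
for s in (slice(0,None),slice(1,17)):
    c,cov=np.polyfit(r[s],x[s],1,cov=True);A,B=[onplane("scene",(np.polyval(c,k),k),G,ey) for k in(200,218)];d=A-B
    print(c,cov[0,0]**.5,"tilt",np.degrees(np.arctan2(-d@ex,d[2])))
V=np.array([.5559,-.1546,.2470]);th=np.radians(16.2);a=-ex*np.sin(th)+np.array([0,0,np.cos(th)])
o=ray("scene",(0,0))[0];v=o-V;v/=np.linalg.norm(v);n=v-(v@a)*a;n/=np.linalg.norm(n)
print(proj("scene",V),proj("scene",V+.008*n),"px/m along",(proj("scene",V+a*.01)-proj("scene",V))/.01)
t90=np.radians(14.9);print("tilt sens: 1deg ->", )
for T in(13,14,15,16.2,17):
    aa=-ex*np.sin(np.radians(T))+np.array([0,0,np.cos(np.radians(T))]);p,q=proj("scene",V+aa*.03),proj("scene",V-aa*.03);print(T,(q-p)[0]/(q-p)[1])
E
```

```text
[  0.25522807 181.1762807 ] 0.0033291919306033123 tilt 14.284347526208167
[  0.25627941 180.97386765] 0.0037331471696703668 tilt 14.375999357713015
[233.92408929 207.13652001] [234.14853446 207.94552459] px/m along [ -83.63246021 -301.45021155]
tilt sens: 1deg ->
13 0.2403762142725586
14 0.2520175450300711
15 0.2636005794246536
16.2 0.2774337419917185
17 0.28662140956608195
```

The label's height fits: its middle is at row 208.1 against 207.95 expected. The lean measures about 14.4°, where 16.2° is needed. There is plenty of time, so I'll go back to the rack edge and press about 2.5 mm further.

```bash
python3 - <<'E'
from h import *
delta((.5861,.2792,.2866),157.05)
E
```

```text
t 9.15 pos [ 0.5402 -0.156   0.2827] yaw 96.71 q [ 0.07  0.14 -0.15 -0.   -1.27 -1.52] f [-0.29 -0.09  0.05] w 0.0174
shift mm [426.9  96.4  -3.6] turn -60.3
```

```bash
python3 -m handwheel '[[[0,0.010,0.002,0,-1],[0,0.030,0.007,0,-4],[0,0.060,0.014,0,-8],[0,0.090,0.020,0,-12],[0,0.120,0.027,0,-16],[0,0.150,0.034,0,-20],[0,0.180,0.041,-0.001,-24],[0,0.210,0.047,-0.001,-29],[0,0.240,0.054,-0.002,-34],[0,0.270,0.061,-0.002,-39],[0,0.300,0.068,-0.003,-44],[0,0.330,0.075,-0.003,-49],[0,0.360,0.081,-0.003,-53],[0,0.390,0.088,-0.003,-57],[0,0.412,0.093,-0.0036,-59],[0,0.424,0.096,-0.0036,-60.3],[0,0.427,0.0964,-0.0036,-60.3],[0,0.427,0.0964,-0.0036,-60.3],[0,0.427,0.0964,-0.0036,-60.3]]]' 10; python3 - <<'E'
from h import *
delta((.5861+.006,.2792+.014,.1151),157.05)
E
```

```text
t: 10.73
eef_pos: [0.5858, 0.2789, 0.2866]
ee_rot: [3.14, 0.003, 2.74]
force: [-1.1, -0.6, -0.9]
width: 0.0175
t 10.7333 pos [0.5858 0.2789 0.2866] yaw 156.99 q [ 0.75  0.28  0.04  0.   -1.32 -1.15] f [-1.1  -0.65 -0.92] w 0.0175
shift mm [  0.3  15.4 171.5] turn -0.1
```

```bash
python3 -m handwheel '[[[0,0,0.006,0.020,0],[0,0,0.015,0.050,0],[0,0,0.015,0.085,0],[0,0,0.015,0.120,0],[0,0,0.015,0.148,0],[0,0,0.015,0.165,0],[0,0,0.015,0.1715,0],[0,0,0.010,0.1715,0],[0,0,0,0.1715,0],[0,0,-0.010,0.1715,0],[0,0,-0.017,0.1715,0],[0,0,-0.020,0.1715,0],[0,0,-0.022,0.1715,0],[0,0,-0.0235,0.1715,0],[0,0,-0.0245,0.1715,0],[0,0,-0.0245,0.1715,0],[0,0,-0.0245,0.1715,0]]]' 5; python3 look.py d
```

```text
t: 12.15
eef_pos: [0.577, 0.2567, 0.115]
ee_rot: [3.14, 0.003, 2.74]
force: [0.7, -0.3, -0.4]
width: 0.0177
scene crop origin 289 155
top crop origin 161 180
t 12.25 pos [0.5769 0.2566 0.1149] yaw 157.0 q [ 0.73  0.37 -0.24  0.   -0.96 -1.13] f [ 0.42 -0.38  0.  ] w 0.0178
shift mm [  1.  -10.4  25.9] turn 0.1
```

View pics/scenedz.png

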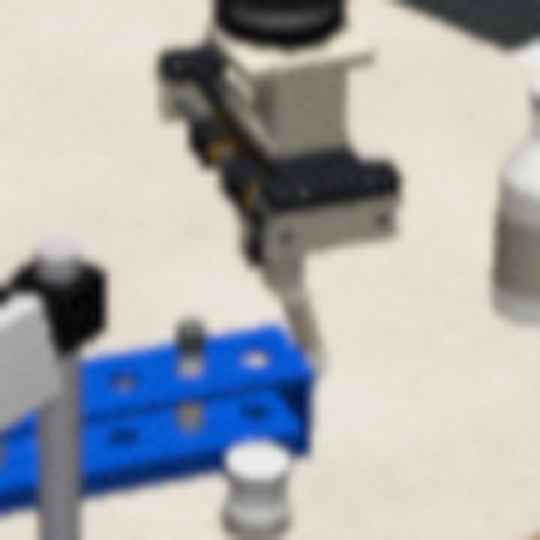

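The tube leans slightly more against the rack edge, again at about (341,215), and the neighbours are unchanged. Backing off and returning to the camera.

```bash
python3 -m handwheel '[[[0,0,0.006,0,0],[0,0,0.014,-0.006,0],[0,0,0.020,-0.020,0],[0,0,0.022,-0.045,0],[0,0,0.022,-0.075,0],[0,0,0.022,-0.105,0],[0,0,0.022,-0.135,0],[0,0,0.022,-0.158,0],[0,0,0.022,-0.168,0],[0,0,0.022,-0.168,0]]]' 8; python3 - <<'E'
from h import *
delta((.5401,-.1565,.2826),96.7)
E
```

```text
t: 13.08
eef_pos: [0.5861, 0.278, 0.2863]
ee_rot: [3.136, 0.006, 2.741]
force: [0.6, 0.2, 0.2]
width: 0.0175
t 13.0833 pos [0.5861 0.278  0.2863] yaw 157.03 q [ 0.75  0.28  0.03  0.   -1.32 -1.15] f [0.62 0.18 0.19] w 0.0175
shift mm [-127.2 -418.     2.2] turn 60.3
```

```bash
python3 -m handwheel '[[[0,-0.003,-0.010,0,1],[0,-0.009,-0.030,0,4],[0,-0.018,-0.058,0,8],[0,-0.027,-0.088,0,12],[0,-0.036,-0.118,0,16],[0,-0.045,-0.148,0,20],[0,-0.054,-0.178,0.001,24],[0,-0.063,-0.208,0.001,29],[0,-0.072,-0.238,0.002,34],[0,-0.082,-0.268,0.002,39],[0,-0.091,-0.298,0.003,44],[0,-0.100,-0.328,0.003,49],[0,-0.109,-0.358,0.003,53],[0,-0.117,-0.386,0.003,57],[0,-0.123,-0.405,0.003,59],[0,-0.126,-0.415,0.003,60.3],[0,-0.1274,-0.4182,0.003,60.3],[0,-0.1274,-0.4182,0.003,60.3],[0,-0.1274,-0.4182,0.003,60.3],[0,-0.1274,-0.4182,0.003,60.3]]]' 10; cat > meas.py <<'E'
from h import *
from station import grab_frame
im=np.mean([grab_frame("scene").astype(float) for _ in range(4)],0)
cv2.imwrite("pics/m%d.png"%int(arm.get_state()["t"]*10),cv2.resize(im[170:230,200:290].astype(np.uint8),None,fx=7,fy=7,interpolation=cv2.INTER_CUBIC))
bg=np.median(im[200:220,245:255].reshape(-1,3),0)
D=np.linalg.norm(cv2.GaussianBlur(im,(0,0),.6)-bg,axis=2);P_=[]
for r in range(201,218):
    v=D[r,222:248];th=v.max()*.5;k=np.where(v>th)[0];a,b=k[0],k[-1]
    l=a-(v[a]-th)/(v[a]-v[a-1]);rr=b+(v[b]-th)/(v[b]-v[b+1]);P_.append((r,222+(l+rr)/2))
p=np.array(P_);c=np.polyfit(p[:,0],p[:,1],1)
yaw=np.radians(6.7);ex=np.array([np.cos(yaw),np.sin(yaw),0]);ey=np.array([-ex[1],ex[0],0]);G=arm.get_state()["eef_pos"]
A,B=[onplane("scene",(np.polyval(c,k),k),G,ey) for k in(201,217)];d=A-B
print("slope",c[0],"res",np.std(p[:,1]-np.polyval(c,p[:,0])),"tilt",np.degrees(np.arctan2(-d@ex,d[2])))
rs=np.arange(196,224,.25);prof=np.array([cv2.getRectSubPix(im[:,:,0].astype(np.float32),(1,1),(float(np.polyval(c,r)),float(r)))[0,0] for r in rs])
k=np.where(prof<161)[0];k=k[(rs[k]>199)];print("label rows",rs[k[0]],rs[k[-1]],"mid",(rs[k[0]]+rs[k[-1]])/2)
mid=(rs[k[0]]+rs[k[-1]])/2-.81
M=onplane("scene",(np.polyval(c,mid)-0,mid),G,ey);print("label: stand x,y,z",M@ex-.5465,M@ey+.2184,M[2],"want -.01245,0,.2470")
delta((.5401,-.1565,.2826),96.7)
E
python3 meas.py
```

```text
t: 14.75
eef_pos: [0.5403, -0.1558, 0.2815]
ee_rot: [3.134, -0.002, 1.69]
force: [-0.3, 0.7, 1.2]
width: 0.0177
slope 0.26240484983101825 res 0.08422419947747749 tilt 14.914515149733344
label rows 202.75 214.0 mid 208.375
label: stand x,y,z -0.011271617944821455 0.0004569572650627296 0.24573169958011687 want -.01245,0,.2470
t 14.95 pos [ 0.5404 -0.156   0.2818] yaw 96.8 q [ 0.07  0.14 -0.16 -0.   -1.27 -1.52] f [-0.69  0.17 -0.08] w 0.0174
shift mm [-0.5 -0.3 -0.8] turn 0.1
```

```bash
python3 - <<'E'
from h import *
yaw=np.radians(6.7);ex=np.array([np.cos(yaw),np.sin(yaw),0]);ey=np.array([-ex[1],ex[0],0])
im=cv2.imread("pics/scenea.png").astype(float)
X=np.array([.5915,.2936,.134]);a=proj("scene",X-[0,0,.03]);b=proj("scene",X-[0,0,.09]);print(a,b,"pred slope",(b-a)[0]/(b-a)[1])
def fit(im,r0,r1,c0,c1,bgbox):
    bg=np.median(im[bgbox[0]:bgbox[1],bgbox[2]:bgbox[3]].reshape(-1,3),0)
    D=np.linalg.norm(cv2.GaussianBlur(im,(0,0),.6)-bg,axis=2);P_=[]
    for r in range(r0,r1):
        v=D[r,c0:c1];th=v.max()*.5;k=np.where(v>th)[0];i,j=k[0],k[-1]
        P_.append((r,c0+(i-(v[i]-th)/(v[i]-v[i-1])+j+(v[j]-th)/(v[j]-v[j+1]))/2))
    p=np.array(P_);print(p.round(2).tolist());return np.polyfit(p[:,0],p[:,1],1)
print(fit(im,204,213,339,356,(200,215,350,354)))
# column check: known vertical
im=cv2.imread("pics/scene0.png").astype(float)
c=fit(im,240,282,288,312,(245,265,305,312));a,b=proj("scene",[.744,-.0573,.2]),proj("scene",[.744,-.0573,.05]);print("column",c[0],"pred",(b-a)[0]/(b-a)[1])
E
```

```text
[344.45189721 201.1231451 ] [343.79821588 215.26899612] pred slope -0.04621010994873087
[[204.0, 344.04], [205.0, 344.02], [206.0, 344.01], [207.0, 344.0], [208.0, 343.98], [209.0, 343.95], [210.0, 343.91], [211.0, 343.86], [212.0, 343.79]]
[-2.87257359e-02  3.49928107e+02]
[[240.0, 294.74], [241.0, 295.01], [242.0, 298.4], [243.0, 298.42], [244.0, 298.43], [245.0, 298.44], [246.0, 298.43], [247.0, 298.43], [248.0, 298.45], [249.0, 298.48], [250.0, 298.51], [251.0, 298.51], [252.0, 298.52], [253.0, 298.53], [254.0, 298.56], [255.0, 298.6], [256.0, 298.65], [257.0, 298.68], [258.0, 298.68], [259.0, 298.72], [260.0, 298.71], [261.0, 298.72], [262.0, 298.7], [263.0, 298.68], [264.0, 298.66], [265.0, 298.66], [266.0, 298.65], [267.0, 298.66], [268.0, 298.64], [269.0, 298.61], [270.0, 296.33], [271.0, 295.36], [272.0, 294.87], [273.0, 294.67], [274.0, 294.62], [275.0, 294.66], [276.0, 294.92], [277.0, 295.67], [278.0, 296.64], [279.0, 297.4], [280.0, 298.28], [281.0, 298.96]]
column -0.03976721548891292 pred 0.00567909792965151
```

```bash
ls pics/m*
```

```text
pics/m149.png
```

```bash
python3 - <<'E'
from h import *
from station import grab_frame
im=np.mean([grab_frame("scene").astype(float) for _ in range(8)],0);np.save("e.npy",im)
yaw=np.radians(6.7);ex=np.array([np.cos(yaw),np.sin(yaw),0]);ey=np.array([-ex[1],ex[0],0]);G=arm.get_state()["eef_pos"]
for ch in(0,1,2):
  g=cv2.GaussianBlur(im[:,:,ch],(0,0),.7)
  for nm,sg,off in(("L",-1,-3),("R",1,3)):
    pts=[]
    for r in range(200,219):
        if nm=="L" and r<203: continue
        c0=int(round(233.9+.262*(r-207)+off))-3;d=np.diff(g[r,c0:c0+8])*sg;k=int(np.argmax(d))
        if 0<k<len(d)-1:
            a,b,e=d[k-1:k+2];pts.append((r,c0+k+.5+.5*(a-e)/(a-2*b+e)))
    p=np.array(pts);c=np.polyfit(p[:,0],p[:,1],1);res=p[:,1]-np.polyval(c,p[:,0]);ok=abs(res)<.3;c=np.polyfit(p[ok,0],p[ok,1],1)
    A,B=[onplane("scene",(np.polyval(c,q),q),G,ey) for q in(201,217)];d=A-B
    print(ch,nm,len(p),ok.sum(),res[ok].std().round(3),c[0].round(4),"tilt",np.degrees(np.arctan2(-d@ex,d[2])).round(2))
E
```

```text
0 L 16 16 0.084 0.2707 tilt 15.43
0 R 19 19 0.139 0.2693 tilt 15.7
1 L 16 16 0.065 0.2761 tilt 15.91
1 R 19 19 0.107 0.2652 tilt 15.34
2 L 16 16 0.051 0.2828 tilt 16.5
2 R 19 19 0.082 0.263 tilt 15.15
```

View pics/m149.png

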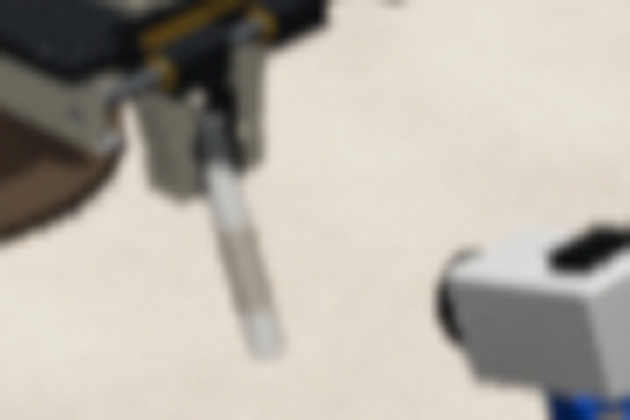

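The picture shows the tube leaning parallel to the camera's back edge, with the label at about (234,208). The edge fits average 15.7° and the line through the grasp point gives 16.9°, so the lean brackets the 16.2° target. I'll make a last shift of about 1 mm and let it settle.

```bash
python3 -m handwheel '[[[0,-0.0005,-0.001,-0.0012,0],[0,-0.0005,-0.001,-0.0012,0],[0,-0.0005,-0.001,-0.0012,0],[0,-0.0005,-0.001,-0.0012,0],[0,-0.0005,-0.001,-0.0012,0],[0,-0.0005,-0.001,-0.0012,0]]]' 10; python3 meas.py; python3 look.py f
```

```text
t: 15.85
eef_pos: [0.5393, -0.1573, 0.283]
ee_rot: [3.134, -0.002, 1.688]
force: [0.4, 0.9, 0.6]
width: 0.0178
slope 0.266202457628564 res 0.08856686847650033 tilt 15.208319968503346
label rows 202.25 213.75 mid 208.0
label: stand x,y,z -0.012734172139599487 -0.000780683422258871 0.24704707572553852 want -.01245,0,.2470
t 16.05 pos [ 0.5392 -0.1573  0.283 ] yaw 96.73 q [ 0.06  0.14 -0.16 -0.   -1.27 -1.52] f [ 0.04  0.29 -0.38] w 0.0174
shift mm [0.7 0.9 0.4] turn 0.0
scene crop origin 184 150
top crop origin 302 185
t 16.15 pos [ 0.5393 -0.1573  0.283 ] yaw 96.73 q [ 0.06  0.14 -0.16 -0.   -1.27 -1.52] f [-0.61  0.09 -0.57] w 0.0176
shift mm [397.8  78.4 195.4] turn -60.2
```

View pics/scenef.png

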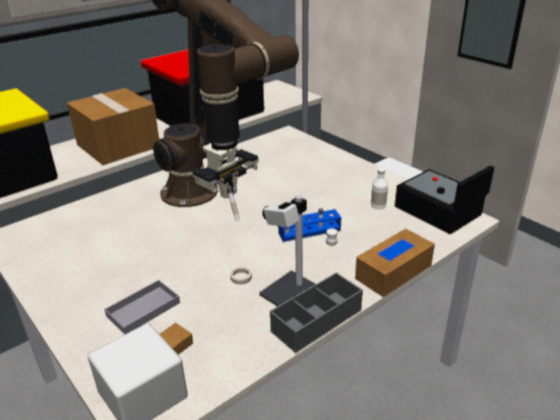

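The final picture shows the tube held at (234,208) in front of the camera head at (284,215). Everything else is where it was, and the label sits within about 1 mm of the spot. Handing in.

```bash
python3 -c "
from station import arm
print(arm.job_done())"
```

```text
the job is handed in; nothing more can be done
None
```

The long tube is out of the rack and held cap up at the camera's viewing spot with a 10 N grip, and I handed the job in at about 16 s of the 38 s. I lifted it by the cap and leaned it in the pads by pressing its lower part against the rack's end edge, twice. Then I carried it to the spot.

**Last checks**
- **Position:** the label's middle measured within about 1 mm of the spot, on top of the roughly 2 mm calibration error. One camera gave this, using the gripper's own reported position; the arm hid the tube in the top view.
- **Rest of the counter:** the short tubes I could see were still in the rack. By eye in the last picture, the camera head and the other items in view looked as before. I did not measure the camera's tilt again, and two of the short tubes are partly hidden behind it.
- **Force:** the wrist read under 1 N at the end.

**Disagreements and mistakes**
- **Lean:** the camera tilts about 16.2° (edge fits 15.5–16.9°). The tube's lean came out as 15.2° from its row centres at the end. Just before the final 1 mm shift, edge fits averaged 15.7° (15.2–16.5°) and the line to the grasp point gave 16.9°. I left it, so it may be off by about 1°.
- **First grasp:** it caught the cap's lower rim, so I let go and gripped again at mid-cap.
- **Mistyped row:** my first move had a row in the wrong units. The per-row limit kept it small and the arm stayed on its path.

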